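# Shut the mail organiser's bin and tuck its flap

### The job

Using only the fingertips, with nothing pinched or picked up, push the mail organiser's tilted-out bin fully shut; then fold the springy flap down flat over it and, while still pressing it down, push it by its rib towards the bin's front, as far as it goes, so that its edge is tucked beneath the lip on the bin's front wall and stays there when let go. Never pull the bin farther out, and leave the paperweight, the coaster and the two keys where they lie.

Things in the scene. Friction and masses are not known exactly. Their poses are not given: they have to be found in the camera images.
- organiser: White plastic mail organiser fixed on the shelf top, 280 mm wide (y), 158 mm deep (x -60 to +98 mm), turned by some yaw. Origin: mid width, on the shelf top. Its -x axis is its front (roughly towards the robot), y along its width, z up; offsets below marked 'org.' are in this frame, mm. Side walls 5 mm thick (outer faces y +-140) reach z 104.
- bin (a joint): Tilt-out bin in the organiser's front, rad: 0 = shut (upright, at a stop), grows as its top swings out towards org. -x; limit 0.6. Pivots about a line along y at org. x -60, z 12; stays where it is left (about 2 N at the top moves it). Starts tilted out. Front wall: plain plate 264 wide, 4 thick, outer face at org. x -60, z 6 to 119 when shut. Push this face near its top towards org. +x to shut it.
- bin_front (a point): Middle of the top edge of the bin's front wall, on its outer face: org. (-60, 0, 119) when the bin is shut; moves forward and a little down as it tilts out.
- bin_lip (a point): Retaining lip: strip 220 mm wide, 4 mm thick along the top of the bin's front wall, overhanging 12 mm inwards (towards org. +x). This point: middle of its lower inner edge, org. (-44, 0, 115) when the bin is shut; the lip's underside is then 4 mm above the upper face of the flap when flat.
- hinge_line (a point): Fixed point at the middle of the flap's hinge line while joint tuck is 0: org. (51, 0, 109.5). The hinge line runs along the organiser's y and moves towards org. -x by the value of joint tuck.
- rack_top (a point): Letter rack behind the flap, org. x 64 to 98 over the whole width; letters and back wall reach z 120. This point: org. (81, 0, 120).
- flap (a joint): Flap: stiff white plate 236 mm wide, 3 thick, 90 from hinge line to free edge. Rad: 0 = folded flat over the bin at a stop, edge towards org. -x, upper face at z 111; pi/2 = upright; limit 1.9 (leaning back over the rack). Starts about upright. A hinge spring lifts it back towards 1.4 if let go untucked; about 2 N at 50 mm from the hinge holds it flat. Tucked and let go it rests up against the lip, about 0.05.
- tuck (a joint): Slide of the flap's hinge bar in short slots, m: 0 = back (start), 0.014 = fully forward (a stop); carries the whole flap towards org. -x. Takes about 4 N, stays where left. At 0 the flat flap's edge is 5 mm short of the lip, at 0.014 it is 9 mm beneath it. If moved forward before the flap is flat, the flap comes down on top of the lip and must be slid back first.
- flap_edge (a point): Middle of the flap's free edge, half-way through its thickness, 90 mm from the hinge line.
- flap_rib (a point): Rib on the flap's upper face (the face towards org. +x while upright): bar 160 mm long along y, 6 thick (62 to 68 mm from the hinge line), 6 high. This point: mid length, foot of its hinge-side face, 62 mm from the hinge line. A fingertip pressing the plate between hinge and rib can push the rib towards org. -x.
- paperweight: Bystander: round greenish glass paperweight, 68 mm across, 46 mm high; origin at the centre of its underside. In front of the organiser, to one side of its middle.
- coaster: Bystander: dark silicone disc, 90 mm across, 6 mm thick; origin at the centre of its underside. In front of the organiser, to the other side.
- key_a: Bystander: brass door key lying beside the organiser, 62 mm long, 4 mm thick; origin near its middle, on its underside.
- key_b: Bystander: brass door key of the same shape, lying on the coaster.

How it is judged (in metres and radians):
On the way, in this order (a step that is already met when the one before it is completed fails the run):
1. the bin is pushed shut (value of joint bin below 0.04 rad), for 0.1 s.
2. the flap is folded flat and pushed forward, its edge beneath the lip, with the bin shut (value of joint flap below 0.085 rad and value of joint tuck above 0.01 m and value of joint bin below 0.05 rad), for 0.2 s.
At the end, for the whole second after the job is handed in: The bin is shut (within 0.05 rad), the flap lies folded down (within 0.085 rad of flat) and slid at least 10 of its 14 mm forward, its edge under the lip on the bin, and it stays so by itself (all of step 2 and z of flap_edge in the frame of bin_lip below 0 m); the robot touches nothing.
It fails at once if the bin is pulled farther out (value of joint bin above 0.55 rad).
It fails at once if a bystander is moved, lifted or carried (more than 20 mm) (distance of any of paperweight, coaster, key_a, key_b from where it was at the start of the episode above 0.02 m).
It also fails if it takes over 45 s, if anything falls off the work surface, if the arm or the gripper's body presses on something with over 40 N, if the wrist force passes 120 N, or if a joint passes its speed limit or range.

### The arm

A 6-joint arm with a two-finger parallel gripper is mounted at the origin on the work surface. World frame = base frame: x ahead of the robot, y to its left, z up, the work surface at z = 0. Lengths are in m, angles in degrees, forces in N, time in s.
With the tool pointing down it reaches from about 0.35 to 0.875 m from the base axis. Payload 4.2 kg.
Tool frame: the origin (TCP) lies on the front face of the gripper's body, between the roots of the fingers; the fingertips stand finger_overhang ahead of it and the grasp point (between the pads) lies 51 mm ahead of it (finger_overhang is the distance from the TCP to the fingertips, in m); z points along the fingers, y is the line along which they close (so a half turn about z gives the same grasp; the last joint's range is limited). The gripper opens to 87 mm and grips with 3 to 60 N. Pads are 19 mm wide; open, the fingers measure 117 mm over their backs; the gripper's body (75 mm by 190 mm) begins 51 mm behind the grasp point.
Start: joints at [82.254, 22.042, 0.453, 0, -68.411, -14.817], TCP at [0.24, 0.577, 0.292] pointing down, gripper open.
Joint ranges: [-179.83, 179.83], [-69.29, 118.12], [-61.27, 80.66], [-181.25, 117.63], [-171.15, -9.14], [-177.46, 177.46]. Speed limits (degrees/s): [159.86, 159.86, 180, 180, 180, 180].

### API

Orientations are given as a 3x3 rotation matrix whose columns are the frame's x, y, z axes.
In Python, from station import sense, capture, camera_model, finish_job, finger_overhang gives the robot as it stands. The module is installed in compiled form; this text tells all that it offers.
- The arm moves only by the tool jog_arm, never from a script. Its argument "rows" is a list that holds one entry, the list of rows, each a list of 4 numbers: the shift along the tool's x, y, z in m, then the turn about the tool's z in rad. A call has 1 to 20 rows; each row shifts and turns the commanded pose from where the row before left it, along the tool's axes as they then stand; what a row does not reach is not made up. A row lasts 1/8 s, in which the tool goes at most 62.5 mm and 10.7 degrees, less where a joint would pass 70% of its speed; a pose out of reach is approached as far as the arm can. A call is refused whole if a number of a shift passes 0.0625 or a number of a turn 0.188, either way. A call with a gripper value outside its range is refused whole. "claw" is the opening, from 0 (shut) to 1 (fully open), set as the call begins (left out, the last holds). The fingers move at their own pace and stop on an object; the grip force is fixed at half the most. Time passes only in rows, so rows that do not move let the fingers close. It gives the time, the measured TCP pose, the force, the opening and the grip force at its end, in the units of the state.
- sense(): the state, without advancing time (a new reading comes with each control period).
- capture(name): name is "side" or "top"; returns the picture (420x560x3 uint8, red, green, blue); there is no depth.
- camera_model(name): a dict with "fovy" (degrees; the focal length in pixels is half the picture's height over the tangent of half this angle, whatever the lens; pixels are square), "cx", "cy" (the principal point, pixels), "k1" (the pictures are not rectified: a ray, as slopes to the right and down, at radius r is drawn at 1 + k1 r^2 times it, then the intrinsics apply), "eye" and "rotation" of the camera in the world. Camera axes: x right, y down, z forward; pixel columns grow to the right and rows downward; lengths in m; the calibration is good to about 2 mm. A picture is of the moment at which its call begins. camera_model takes no time and is no camera call.
- finish_job(): hands the job in; it is judged then, once.
The state is a dict: "time_s": time; "joints": joint angles; "joint_velocities": joint speeds; "effort": joint torques, N m; "tcp_pos": TCP position; "ee_rot": TCP orientation; "wrist_force": force on the tool from outside, world axes, zero at the start; "moment": the same for the moment, N m; "gripper_width": opening from 0.0 (shut) to 1.0 (fully open); "gripper_force": force on a finger pad.
Only numpy, scipy, OpenCV 4.12 (cv2) and the standard library are available. Lean on these libraries where they do the work, as an engineer would, in place of code of your own. Each camera call takes 0.05 s, during which the arm holds its last target. There are 200 camera calls.

## Working session

There is one attempt and no reset: what is moved stays moved. The work goes in short steps, Python scripts to look and compute and a tool call to move; the robot and the scene stay as the last step left them, time stands still between calls to the robot, and variables do not carry over. Pictures are saved under pics/ and viewed, at most 10 in all, crops included, and the job is handed in when it is done.

Besides the shell and the picture viewer there is one more tool, called after "Request:" by a JSON object that holds its "api" and its "payload", one argument or row to a line. jog_arm: Moves the arm, as the interface text tells. Its arguments: {"type":"object","properties":{"rows":{"type":"array"},"claw":{"type":"number"}},"required":["rows"]}

```bash
mkdir -p pics
python3 - <<'E'
from station import *
import cv2
s=sense();print(s['time_s'],s['tcp_pos'],s['ee_rot'],s['gripper_width'],finger_overhang() if callable(finger_overhang) else finger_overhang)
for n in('side','top'):
    cv2.imwrite(f'pics/{n}0.png',cv2.resize(capture(n)[:,:,::-1],(800,600),interpolation=cv2.INTER_CUBIC));print(n,camera_model(n))
E
```

```text
0.0 [0.23961115 0.5767822  0.29117851] [[ 9.23387019e-01 -3.83869575e-01 -7.49518305e-04]
 [-3.83870302e-01 -9.23384925e-01 -1.96779061e-03]
 [ 6.32810415e-05  2.10475012e-03 -9.99997783e-01]] 1.000733887408534 0.0697
side {'fovy': 42.54845551446872, 'cx': 275.3536434938221, 'cy': 210.1701524199199, 'k1': -0.14186262767103705, 'eye': array([0.15983034, 0.57205345, 0.67956256]), 'rotation': array([[-0.8311669 , -0.36268517,  0.42145113],
       [-0.55600743,  0.54781609, -0.62510261],
       [-0.00416227, -0.75389455, -0.65698225]])}
top {'fovy': 47.24261183832843, 'cx': 277.19837493700913, 'cy': 208.07331376485132, 'k1': -0.16776818879782024, 'eye': array([ 0.39600193, -0.00338693,  0.86575023]), 'rotation': array([[ 0.02545129, -0.98575356,  0.16625926],
       [-0.999413  , -0.02127502,  0.02685216],
       [-0.02293244, -0.16684509, -0.9857164 ]])}
```

View pics/side0.png

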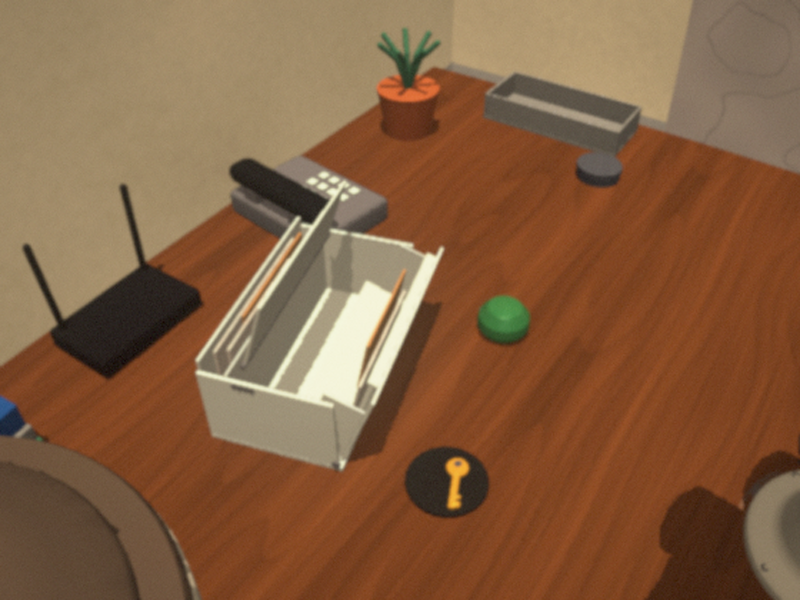

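View pics/top0.png

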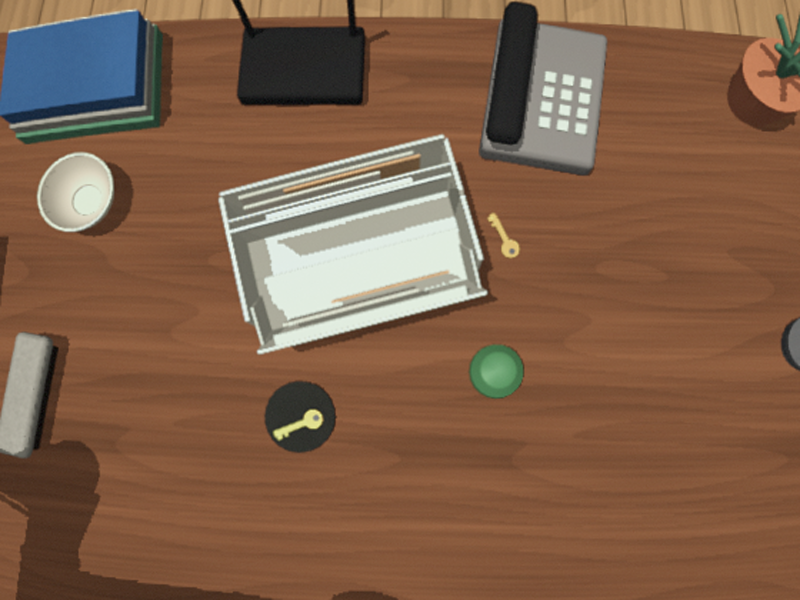

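The top picture shows the organiser's corners at (220,193), (443,137), (248,320), (482,262) and the bin's top edge at (260,352)-(487,294). The coaster is at (300,416) and the paperweight at (497,370). The side picture shows the flap upright.

```bash
cat > h.py <<'E'
from station import *
import numpy as np, cv2
from scipy.optimize import least_squares
def proj(n,P):
    m=camera_model(n);f=210/np.tan(np.radians(m['fovy']/2))
    R=m['rotation'].T;K=np.array([[f,0,m['cx']],[0,f,m['cy']],[0,0,1.]])
    return cv2.projectPoints(np.atleast_2d(P).astype(float),cv2.Rodrigues(R)[0],-R@m['eye'],K,np.array([m['k1'],0,0,0]))[0][:,0]/.7
def o2w(q,P):
    c,s=np.cos(q[2]),np.sin(q[2]);return np.atleast_2d(P)@np.array([[c,-s,0],[s,c,0],[0,0,1]]).T+[q[0],q[1],0]
def binp(t,y,x=-.06,z=.119): # tilt out to -x
    dx,dz=x+.06,z-.012
    return [-.06+dx*np.cos(t)-dz*np.sin(t),y,.012+dz*np.cos(t)+dx*np.sin(t)]
def flp(a,y,d=.09,tuck=0): return [.051-tuck-d*np.cos(a),y,.1095+d*np.sin(a)]
E
python3 - <<'E'
from h import *
obs=np.array([(220,193),(443,137),(248,320),(482,262),(260,352),(487,294)])
def mod(q): return proj('top',o2w(q,[[.098,.14,.12],[.098,-.14,.12],[-.06,.14,.104],[-.06,-.14,.104],binp(q[3],.132),binp(q[3],-.132)]))
r=least_squares(lambda q:(mod(q)-obs).ravel(),[.45,.05,.2,.3],loss='soft_l1',f_scale=2)
q=r.x;print(q,np.degrees(q[2:]));print((mod(q)-obs).round(1))
print('side',proj('side',o2w(q,[[.098,.14,.12],[-.06,.14,.104],binp(q[3],.132),binp(q[3],-.132),flp(1.4,.118),flp(1.4,-.118),flp(1.6,.118),flp(1.6,-.118)])).round())
print(proj('top',o2w(q,[flp(1.4,.118),flp(1.4,-.118),flp(1.6,.118),flp(1.6,-.118)])).round())
print('bin',o2w(q,binp(q[3],0)),'shut',o2w(q,binp(0,0)))
im=capture('top')
cv2.imwrite('pics/top1.png',cv2.resize(im[80:260,140:350,::-1],(800,686),interpolation=cv2.INTER_CUBIC)[:600])
E
```

```text
[0.58582494 0.0682651  0.27860255 0.34567032] [15.96275047 19.8054502 ]
[[-4.9 -1.5]
 [ 5.8 -5.8]
 [-1.7  4.4]
 [ 3.1  0.6]
 [-1.7  0.9]
 [ 0.8 -0.6]]
side [[192. 358.]
 [335. 405.]
 [372. 401.]
 [443. 246.]
 [245. 299.]
 [334. 174.]
 [228. 295.]
 [320. 171.]]
[[226. 218.]
 [448. 160.]
 [222. 201.]
 [444. 144.]]
bin [[0.49328191 0.04179392 0.11267079]] shut [[0.5281385  0.05176436 0.119     ]]
```

View pics/top1.png

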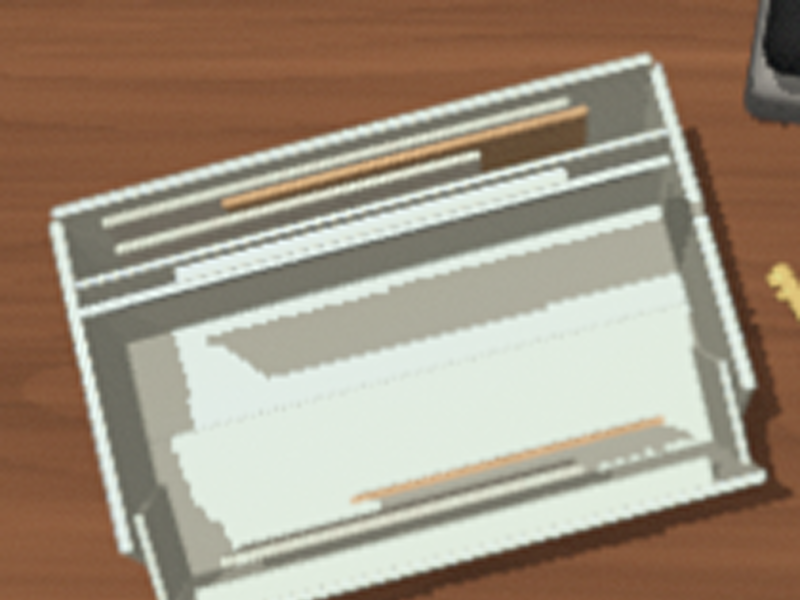

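The crop confirms the organiser's corners; in the 800x600 picture the flap's top edge runs about (230,232)-(450,174). Next I enlarge the side view.

Run:
```python
from h import *
im=capture('side')
cv2.imwrite('pics/side1.png',cv2.resize(im[125:335,130:320,::-1],(543,600),interpolation=cv2.INTER_CUBIC))
print(600/210)
```

```text
2.857142857142857
```

View pics/side1.png

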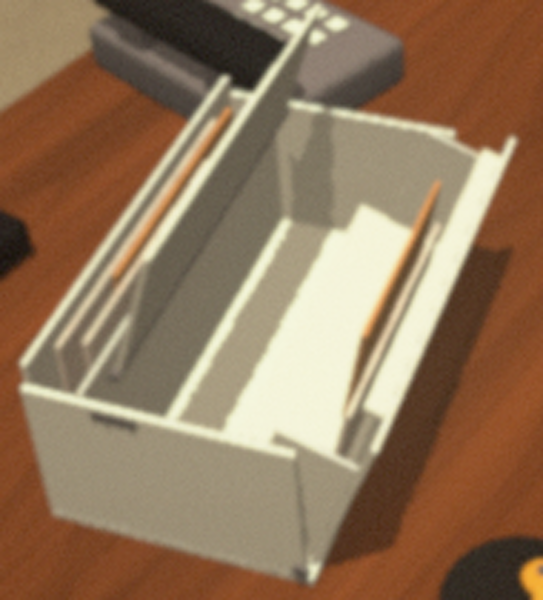

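The side crop, in 800x600 pixels, gives these readings:
- Back wall top: (197,361) and (298,218).
- Front side-wall top: (334,407), foot (342,470).
- Bin edge: (374,404)-(442,248).
- Flap edge: (259,304)-(343,181).

Run:
```python
from h import *
ot=np.array([(220.6,193.8),(443.7,136),(247,321.3),(482,259.8),(260,352),(487,294),(230,232.4),(450.5,174.3)])
os_=np.array([(196.7,361.1),(196.7,372.6),(298.2,217.6),(334.2,406.6),(341.7,470),(214.2,436.6),(373.7,403.6),(442.2,247.6),(259.2,303.6),(343.2,181)])
def mod(q):
    F=[flp(q[4],.118),flp(q[4],-.118)];B=[binp(q[3],.132),binp(q[3],-.132)]
    T=[[.098,.14,.12],[.098,-.14,.12],[-.06,.14,.104],[-.06,-.14,.104]]+B+F
    S=[[.098,.14,.12],[.098,.14,.104],[.098,-.14,.12],[-.06,.14,.104],[-.06,.14,0],[.098,.14,0]]+B+F
    z=np.array([0,0,q[5]])
    return np.vstack([proj('top',o2w(q,T)+z)-ot,proj('side',o2w(q,S)+z)-os_])
for zf in(0,1):
    f=lambda q:mod(np.r_[q[:5],q[5]*zf]).ravel()
    r=least_squares(f,[.58,.07,.28,.34,1.4,0],loss='soft_l1',f_scale=2)
    q=r.x;print(q.round(4));print(f(q).reshape(-1,2).round(1).tolist())
```

```text
[0.5839 0.0695 0.2859 0.3386 1.2534 0.    ]
[[-7.1, 0.2], [3.2, -3.9], [-1.3, 5.5], [2.1, 3.5], [-2.2, 2.6], [-0.1, -0.5], [-2.1, 0.3], [-0.6, -0.6], [-4.1, -0.8], [-1.4, -1.5], [-0.3, -6.4], [3.1, -0.5], [0.9, -0.4], [-2.5, -1.9], [0.2, -1.3], [0.4, -1.8], [-0.2, 2.8], [1.1, -1.9]]
[ 0.5856  0.0681  0.2837  0.3393  1.2574 -0.0046]
[[-4.6, -0.2], [4.5, -3.4], [0.8, 4.4], [2.9, 3.2], [-0.2, 1.4], [0.7, -0.9], [0.4, -0.7], [0.6, -0.7], [-3.7, 0.7], [-1.0, -0.1], [-0.0, -4.4], [2.5, 1.0], [0.3, 0.6], [-2.2, -1.0], [-0.6, 0.3], [-0.1, 0.4], [-0.5, 4.7], [0.8, 0.3]]
```

Request:
{"api": "jog_arm", "payload": {
  "rows": [
    [[0,0,0,-0.17],[0,0,0,-0.17],[0,0,0,-0.17],[0,0,0,-0.17],[0.004,0.049,0,0],[0.004,0.049,0,0],[0.004,0.049,0,0],[0.004,0.049,0,0],[0.004,0.049,0,0],[0.004,0.049,0,0],[0.004,0.049,0,0],[0.004,0.049,0,0],[0.004,0.049,0,0],[0.004,0.049,0,0],[0.004,0.049,0,0],[0.004,0.045,0,0],[0,0,0.03,0],[0,0,0.03,0],[0,0,0.03,0],[0,0,0.03,0]]
  ],
  "claw": 0
}}

```text
time_s: 2.7
tcp_pos: [0.4506, 0.0303, 0.1714]
ee_rot: [[0.959, 0.282, 0.0], [0.282, -0.959, 0.0], [0.0, -0.0, -1.0]]
wrist_force: [0.9, 0.7, -0.0]
gripper_width: 0.004
gripper_force: 0.0
```

```bash
cat >> h.py <<'E'
Q=[.585,.069,.284]
def org():
    s=sense();c,n=np.cos(Q[2]),np.sin(Q[2]);d=s['tcp_pos'][:2]-Q[:2];R=s['ee_rot'];f=s['wrist_force']
    print('t',s['time_s'],'org',(c*d[0]+n*d[1]).round(4),(-n*d[0]+c*d[1]).round(4),'tipz',(s['tcp_pos'][2]-.0697).round(4),'yaw',np.arctan2(R[1,0],R[0,0]).round(4),'F org',(c*f[0]+n*f[1]).round(1),(-n*f[0]+c*f[1]).round(1),f[2].round(1))
E
python3 -c "
from h import *
org()"
```

```text
t 2.7 org -0.1398 0.0005 tipz 0.1017 yaw 0.286 F org 1.1 0.4 -0.0
```

Request:
{"api": "jog_arm", "payload": {
  "rows": [
    [[0.01,0,0.01,0],[0.008,0,0,0],[0.008,0,0,0],[0.008,0,0,0],[0.007,0,0,0],[0.007,0,0,0],[0.007,0,0,0],[0.006,0,0,0],[0.005,0,0,0],[0.004,0,0,0],[0,0,0,0]]
  ]
}}

```text
time_s: 4.08
tcp_pos: [0.5178, 0.0502, 0.162]
ee_rot: [[0.959, 0.282, -0.001], [0.282, -0.959, -0.0], [-0.001, 0.0, -1.0]]
wrist_force: [-2.5, -0.3, 0.8]
gripper_width: 0.005
gripper_force: 0.9
```

```bash
python3 -c "
from h import *
org()"
```

```text
t 4.075 org -0.0698 0.0008 tipz 0.0923 yaw 0.2861 F org -2.5 0.4 0.8
```

Keep pushing gently until the stop shows in the force.

Request:
{"api": "jog_arm", "payload": {
  "rows": [
    [[0.002,0,0,0],[0.002,0,0,0],[0,0,0,0],[0,0,0,0]]
  ]
}}

```text
time_s: 4.58
tcp_pos: [0.5184, 0.0502, 0.1616]
ee_rot: [[0.96, 0.281, -0.008], [0.281, -0.96, -0.002], [-0.009, 0.0, -1.0]]
wrist_force: [-8.8, -1.5, 5.6]
gripper_width: 0.006
gripper_force: 4.7
```

```bash
python3 -c "
from h import *
org()"
```

```text
t 4.575 org -0.0692 0.0006 tipz 0.0919 yaw 0.2853 F org -8.9 1.0 5.6
```

The stop is reached. Now back off, go up and over to behind the flap.

Request:
{"api": "jog_arm", "payload": {
  "rows": [
    [[-0.008,0,0,0],[-0.01,0,0,0],[0,0,-0.04,0],[0,0,-0.04,0],[0,0,-0.04,0],[0,0,-0.04,0],[0.027,0,0,0],[0.027,0,0,0],[0.027,0,0,0],[0.027,0,0,0],[0.027,0,0,0],[0.027,0,0,0],[0,0,0,0],[0,0,0.02,0],[0,0,0.02,0],[0,0,0.02,0],[0,0,0.02,0],[0,0,0.015,0],[0,0,0,0]]
  ]
}}

```text
time_s: 6.95
tcp_pos: [0.659, 0.0918, 0.2262]
ee_rot: [[0.959, 0.282, -0.002], [0.282, -0.959, -0.001], [-0.002, 0.0, -1.0]]
wrist_force: [-0.4, 0.1, 0.0]
gripper_width: 0.006
gripper_force: 0.0
```

Run:
```python
from h import *
org()
a=capture('side');b=capture('top')
cv2.imwrite('pics/c2.png',cv2.resize(np.hstack([a[90:330,90:350],b[60:300,110:370]])[:,:,::-1],(800,369),interpolation=cv2.INTER_CUBIC))
```

```text
t 6.95 org 0.0774 0.0011 tipz 0.1565 yaw 0.2862 F org -0.4 0.2 0.0
```

View pics/c2.png

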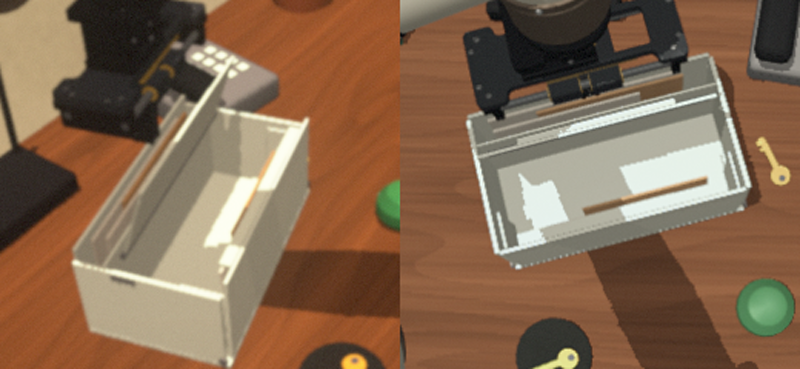

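The picture shows the bin shut, the flap upright and the fingertips behind it over the rack. Now swing the flap down.

Request:
{"api": "jog_arm", "payload": {
  "rows": [
    [[-0.008,0,0,0],[-0.008,0,0,0],[-0.008,0,0,0],[-0.007,0,0,0],[-0.0039,0,0.0015,0],[-0.0039,0,0.0015,0],[-0.0039,0,0.0015,0],[-0.0033,0,0.0026,0],[-0.0033,0,0.0026,0],[-0.0033,0,0.0026,0],[-0.0025,0,0.0033,0],[-0.0025,0,0.0033,0],[-0.0025,0,0.0033,0],[-0.0016,0,0.0038,0],[-0.0016,0,0.0038,0],[-0.0016,0,0.0038,0],[0,0,0,0]]
  ]
}}

```text
time_s: 9.18
tcp_pos: [0.5973, 0.0736, 0.1932]
ee_rot: [[0.959, 0.282, -0.001], [0.282, -0.959, -0.0], [-0.001, 0.0, -1.0]]
wrist_force: [-0.4, -0.9, 0.7]
gripper_width: 0.007
gripper_force: 0.4
```

Run:
```python
from h import *
org()
a=capture('side');b=capture('top')
cv2.imwrite('pics/c3.png',cv2.resize(np.hstack([a[90:330,90:350],b[60:300,110:370]])[:,:,::-1],(800,369),interpolation=cv2.INTER_CUBIC))
```

```text
t 9.175 org 0.0131 0.0009 tipz 0.1235 yaw 0.2862 F org -0.7 -0.8 0.7
```

View pics/c3.png

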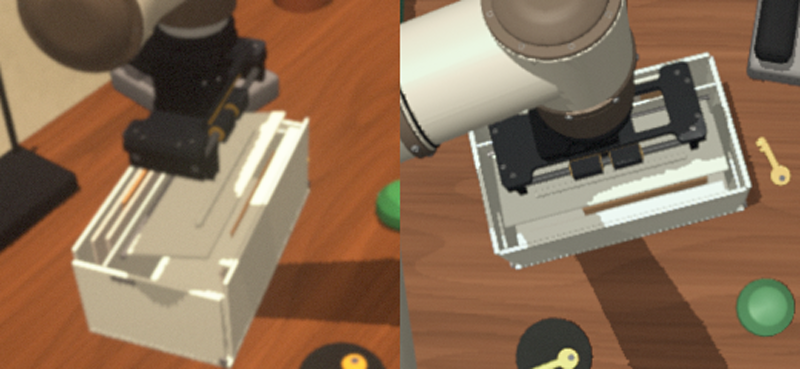

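The picture shows the flap nearly down, its edge behind the lip. Press to flat.

Request:
{"api": "jog_arm", "payload": {
  "rows": [
    [[-0.001,0,0.004,0],[-0.001,0,0.004,0],[0,0,0.004,0],[0,0,0.002,0],[0,0,0,0],[0,0,0,0]]
  ]
}}

```text
time_s: 10.02
tcp_pos: [0.5956, 0.0731, 0.181]
ee_rot: [[0.959, 0.283, 0.0], [0.283, -0.959, -0.0], [0.0, 0.0, -1.0]]
wrist_force: [-1.9, -0.1, 7.6]
gripper_width: 0.004
gripper_force: 4.1
```

```bash
python3 -c "
from h import *
org()"
```

```text
t 10.025 org 0.0113 0.0009 tipz 0.1113 yaw 0.2867 F org -1.8 0.4 7.6
```

Request:
{"api": "jog_arm", "payload": {
  "rows": [
    [[-0.002,0,0,0],[-0.002,0,0,0],[-0.002,0,0,0],[-0.002,0,0,0],[-0.002,0,0,0],[-0.002,0,0,0],[-0.002,0,0,0],[-0.002,0,0,0],[-0.002,0,0,0],[0,0,0,0]]
  ]
}}

```text
time_s: 11.28
tcp_pos: [0.5802, 0.0686, 0.181]
ee_rot: [[0.959, 0.283, 0.005], [0.283, -0.959, 0.001], [0.006, 0.0, -1.0]]
wrist_force: [2.5, 1.3, 5.7]
gripper_width: 0.005
gripper_force: 3.1
```

```bash
python3 -c "
from h import *
org()"
```

```text
t 11.275 org -0.0047 0.001 tipz 0.1113 yaw 0.287 F org 2.7 0.5 5.7
```

Request:
{"api": "jog_arm", "payload": {
  "rows": [
    [[-0.002,0,0,0],[-0.002,0,0,0],[-0.002,0,0,0],[-0.002,0,0,0],[-0.002,0,0,0],[-0.001,0,0,0],[0,0,0,0],[0,0,0,0]]
  ]
}}

```text
time_s: 12.28
tcp_pos: [0.5716, 0.0662, 0.1811]
ee_rot: [[0.959, 0.283, 0.01], [0.283, -0.959, 0.003], [0.011, 0.0, -1.0]]
wrist_force: [8.2, 1.1, 2.6]
gripper_width: 0.005
gripper_force: 4.9
```

Run:
```python
from h import *
org()
```

```text
t 12.275 org -0.0137 0.001 tipz 0.1114 yaw 0.2874 F org 8.2 -1.3 2.6
```

Request:
{"api": "jog_arm", "payload": {
  "rows": [
    [[-0.001,0,0.001,0],[-0.001,0,0,0],[-0.001,0,0,0],[-0.001,0,0,0],[0,0,0,0],[0,0,0,0]]
  ]
}}

```text
time_s: 13.02
tcp_pos: [0.5708, 0.066, 0.1813]
ee_rot: [[0.958, 0.284, 0.019], [0.284, -0.959, 0.005], [0.019, 0.0, -1.0]]
wrist_force: [13.7, 2.9, 1.0]
gripper_width: 0.005
gripper_force: 7.2
```

Run:
```python
from h import *
org()
a=capture('side')
cv2.imwrite('pics/c4.png',cv2.resize(a[130:320,130:320][:,:,::-1],(600,600),interpolation=cv2.INTER_CUBIC))
```

```text
t 13.025 org -0.0145 0.0011 tipz 0.1116 yaw 0.2885 F org 14.0 -1.1 1.0
```

View pics/c4.png

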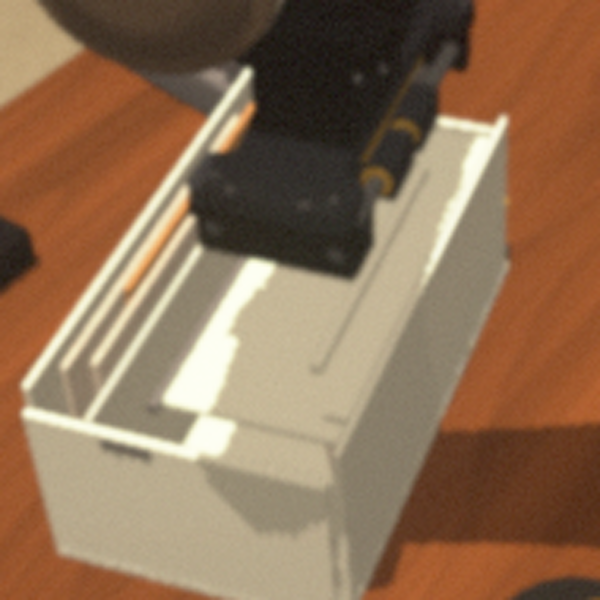

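The flap's edge now lies under the lip and it is at the forward stop (14 N, no further motion). Relieve the push, then lift.

Request:
{"api": "jog_arm", "payload": {
  "rows": [
    [[0.002,0,0,0],[0.002,0,0,0],[0.001,0,0,0],[0,0,0,0],[0,0,-0.004,0],[0,0,-0.006,0],[0,0,-0.02,0],[0,0,-0.04,0],[0,0,-0.04,0],[0,0,-0.04,0],[0.04,0,-0.02,0],[0.05,0,0,0],[0,0,0,0],[0,0,0,0]]
  ]
}}

```text
time_s: 14.82
tcp_pos: [0.6542, 0.0903, 0.3466]
ee_rot: [[0.959, 0.282, -0.005], [0.282, -0.959, -0.001], [-0.005, -0.0, -1.0]]
wrist_force: [-0.3, 0.0, 0.1]
gripper_width: 0.007
gripper_force: 0.0
```

Run:
```python
from h import *
org()
a=capture('side');b=capture('top')
cv2.imwrite('pics/c5.png',cv2.resize(np.hstack([a[130:330,130:330],b[90:290,140:340]])[:,:,::-1],(800,400),interpolation=cv2.INTER_CUBIC))
```

```text
t 14.825 org 0.0724 0.0011 tipz 0.2769 yaw 0.2859 F org -0.3 0.1 0.1
```

View pics/c5.png

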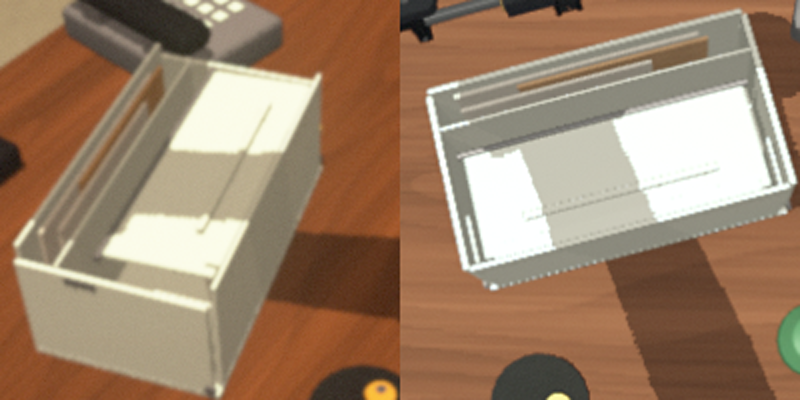

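The picture shows the flap staying down after release, with the rib at about (204,198)-(299,174) in the raw top image. Check the slide from the rib's position.

Run:
```python
from h import *
for t in(0,.01,.014):
  for d in(.062,.068): print(t,d,(proj('top',o2w(Q,[[.051-t-d,y,.111+.003] for y in(.08,-.08)]))*.7).round(1).tolist())
b=capture('top')
cv2.imwrite('pics/c6.png',cv2.resize(b[165:245,165:325][:,:,::-1],(800,400),interpolation=cv2.INTER_CUBIC))
```

```text
0 0.062 [[199.8, 188.6], [295.7, 163.2]]
0 0.068 [[200.7, 192.1], [296.7, 166.7]]
0.01 0.062 [[201.2, 194.4], [297.3, 169.0]]
0.01 0.068 [[202.1, 198.0], [298.3, 172.5]]
0.014 0.062 [[201.8, 196.8], [298.0, 171.4]]
0.014 0.068 [[202.6, 200.3], [298.9, 174.9]]
```

View pics/c6.png

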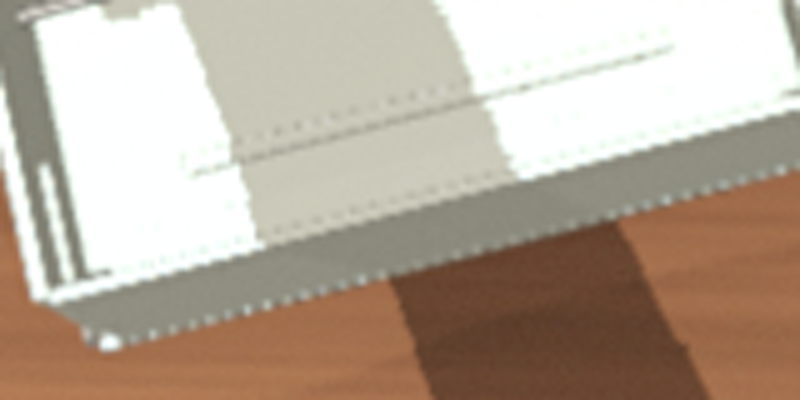

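The rib's front line at raw (204,199.8)-(299,174.2) matches a slide of about 13 mm, so the flap is tucked. Handing in.

```bash
python3 -c "
from station import finish_job
print(finish_job())"
```

```text
the job is handed in; nothing more can be done
None
```

I handed the job in at about 15 s: the bin is pushed shut, and the flap is folded flat, slid about 13 mm forward, and stayed under the lip when I let go; I saw no sign of the bystanders being disturbed, though I didn't measure them, and the hand-in gave no verdict.

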